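# Clock a screw-on solvent pump over its rinse tin

### The arm

A 6-joint arm with a two-finger parallel gripper is mounted at the origin on the work surface. World frame = base frame: x ahead of the robot, y to its left, z up, the work surface at z = 0. Lengths are in m, angles in rad, forces in N, time in s.
With the tool pointing down it reaches from about 0.35 to 0.925 m from the base axis. Payload 6.4 kg.
Tool frame: the origin (TCP) lies on the centre line of the jaws, within the pads' length; the fingertips stand 17 mm ahead of it and the grasp point (between the pads) lies 2 mm behind it; z points along the fingers, y is the line along which they close (so a half turn about z gives the same grasp; the last joint's range is limited). The gripper opens to 85 mm and grips with 20 to 120 N. Pads are 22 mm wide; open, the fingers measure 114 mm over their backs; the gripper's body (76 mm by 85 mm) begins 54 mm behind the grasp point. The pads swing forward as they close: fully open they stand 13 mm farther back than shut.
Start: joints at [0.986, 0.245, 1.558, -0, 1.339, -0.174], TCP at [0.26, 0.596, 0.248] pointing down, gripper open.
Joint ranges: [-3.13, 3.13], [-1.02, 2.26], [0.13, 2.54], [-0.95, 4.09], [0.21, 2.88], [-2.74, 2.74]. Speed limits (rad/s): [2.57, 2.57, 3.14, 3.14, 3.14, 3.14].

### API

Orientations are given as [roll, pitch, yaw] about the fixed x, y, z axes, in that order (R = Rz(yaw) Ry(pitch) Rx(roll)).
In Python, from workcell import readout, optics, env, models gives the robot as it stands. The module is installed in compiled form; this text tells all that it offers.
- The arm moves only by the tool play_rows, never from a script. Its argument "motion" is text: rows parted by semicolons, each of 7 numbers parted by spaces: the turn, a rotation vector about the tool's x, y, z in degrees, then the shift along the tool's x, y, z in m, then the opening, from 0 (shut) to 1 (fully open). A call has 1 to 5 rows; each row shifts and turns the commanded pose from where the row before left it, along the tool's axes as they then stand; what a row does not reach is not made up. A row lasts 1/8 s, in which the tool goes at most 62.5 mm and 10.7 degrees, less where a joint would pass 70% of its speed; a pose out of reach is approached as far as the arm can. A call with a gripper value outside its range is refused whole. The fingers move at their own pace and stop on an object; "newtons" is the grip in N (left out, the last holds). Time passes only in rows, so rows that do not move let the fingers close. It gives the time, the measured TCP pose, the force, the opening and the grip force at its end, in the units of the state.
- readout.get_state(): the state, without advancing time (a new reading comes with each control period).
- optics.camera(name): name is "side" or "top" or "wrist"; returns the picture (480x640x3 uint8, blue, green, red); there is no depth.
- optics.get_calibration(name): a dict with "vertical_fov" (degrees; the focal length in pixels is half the picture's height over the tangent of half this angle, whatever the lens; pixels are square), "cx", "cy" (the principal point, pixels), "k1" (the pictures are not rectified: a ray, as slopes to the right and down, at radius r is drawn at 1 + k1 r^2 times it, then the intrinsics apply), "world_to_cam" (4x4, takes a point from world to camera coordinates). Camera axes: x right, y down, z forward; pixel columns grow to the right and rows downward; lengths in m; the calibration is good to about 2 mm. A picture is of the moment at which its call begins: read the wrist's pose just before it. get_calibration takes no time and is no camera call; for the wrist camera it gives the pose at the moment of the call.
- env.sign_off(): hands the job in; it is judged then, once.
Trained networks look in the newest picture that a camera, given by its name, has taken for a name from the list of things; names that differ only in an ending like _2 or _b are one class to them, and where a whole thing is asked for, a point or a joint stands for the part that bears it (a point fixed in the world has none). Each returns a list of dicts, best first, with "confidence" (0 to 1); they miss things now and then, are a little off and sometimes report something else, mostly with a low value. They report only what shows in the picture. A call takes as long as a camera call. They do not tell look-alikes from the thing itself.
- models.cut_out(camera, thing): "pixels" (480x640 bool, what is visible of it) and "rect" ([centre column, centre row, width, height] in pixels, round what is visible of it).
- models.tip_of(camera, thing): "location" ([column, row] in pixels: a listed point, or the origin of a listed thing).
The state is a dict: "t": time; "qpos": joint angles; "dq": joint speeds; "tau": joint torques, N m; "tool_pos": TCP position; "orientation": TCP orientation; "force": force on the tool from outside, world axes, zero at the start; "wrist_torque": the same for the moment, N m; "grip_width": opening from 0.0 (shut) to 1.0 (fully open); "finger_force": force on a finger pad.
Only numpy, scipy, OpenCV 4.12 (cv2) and the standard library are available. Lean on these libraries where they do the work, as an engineer would, in place of code of your own. Each camera call takes 0.05 s, during which the arm holds its last target. There are 200 camera calls.

### The job

Stand the empty rinse tin in its ring on the drip tray, then screw the solvent pump down on its can (clockwise) until you feel it grip its rubber washer, and go on only to the next point at which the spout stands over the middle of the tin. Turn it gently: it must end tight on the washer, but a whole turn too many crushes the rubber. Leave everything else on the table where it is.

Things in the scene. Friction and masses are not known exactly. Their poses are not given: they have to be found in the camera images.
- station: fixed solvent station: bolted steel drip tray 190 x 150 mm (floor 3 mm thick, rim 12 mm high); on its far half a strapped blue oblong 1-litre can (64 x 115 mm, top 168 mm above the table), screw neck up; on its near half a flat ring for the rinse tin. Origin: centre of the tray's underside, z up, -x from can to ring.
- ring_centre (a point): centre of the tin's ring, on the tray floor (3 mm above the table). The ring is 64 mm inside, 72 mm outside, stands 6 mm above the tray floor; the tin fits with 4 mm all round. It lies 95 mm from the pump's axis, so the mouth passes right over it. The tin cannot be set down from above once the spout is over the ring.
- neck (a point): centre of the can neck's rim, 192 mm above the table, on the vertical axis about which the pump screws. Rubber washers lie on the rim, hidden inside the pump's red cap; their thickness differs each time by up to 5 mm, so the height at which they begin to grip is unknown and must be felt: it comes 0.2 to 4.5 turns after the start.
- pump: hand pump, started on the neck: red screw cap (42 mm across, from 18 mm below to 4 mm above the origin), white head (34 mm across), level spout arm, red plunger knob (28 mm across, locked, top 65 mm above the origin). Origin on the screw axis at the cap's sealing face; x along the spout arm, z up. Clockwise from above screws it down, 1.5 mm a turn; it stays where it is left.
- pump_arm (a point): centre line of the pump's straight white spout arm (round, 16 mm thick, level, free from 17 to 87 mm off the axis), 55 mm off the axis: push its side here with closed fingers, round in a circle, to turn the pump. Free turning takes 0.05 N m; from first touch of the washers the moment rises: about 0.17 N m after 1/8 turn, 0.3 after 1/2, 0.5 after a whole turn.
- pump_mouth (a point): centre of the spout's down-turned opening, 95 mm from the screw axis, 28.5 mm below the arm's centre line, 192 to 208 mm above the table; starts at least 60 degrees from the ring. If it passes the ring less than 1/8 turn after first touch of the washers the seal is not yet tight: take the next time round; from about 1.25 turns after first touch the washers are crushed.
- tin_centre (a point): centre of the rinse tin, half-way up: empty ribbed bare-steel tin, upright, 56 mm across, 75 mm high, wall 2.5 mm, open at the top, about 90 g. z along its axis, up.
- jar: bystander: glass jar with a gold lid, 72 mm across, 105 mm high; origin under its centre.
- tube_red: bystander: lying paint tube with a red band, about 135 mm long, 28 mm thick; origin under its middle.
- tube_green: bystander: lying paint tube with a green band, about 135 mm long, 28 mm thick; origin under its middle.
- palette_knife: bystander: palette knife lying flat, 210 mm long; origin under its middle.
- medium_cup: bystander: small white bowl, 70 mm across, 32 mm high; origin under its centre.
Things that resemble listed ones, but are neither listed nor needed, are in the scene too. Leave any green or orange look-alike of the part that bears tin_centre alone.

How it is judged:
At the end, for the whole second after the job is handed in: The rinse tin stands upright on the tray floor inside its ring (axis within 8 mm of the ring's centre), the pump's mouth is within 10 mm of being straight above the ring's centre, and the pump squeezes its washers with more than 1.5 N (at least about 1/8 turn past first touch) (contact force between washer_face and station above 1.5 N and horizontal distance between pump_mouth and ring_centre below 0.01 m and horizontal distance between tin_centre and ring_centre below 0.008 m and height (world z) of tin_centre between 0.037 and 0.044 m and angle between tin_centre's own z axis and vertical below 0.08 rad).
It fails at once if the washers crushed by a turn too many (squeezed with over 21.5 N) (contact force between washer_face and station above 21.5 N).
It fails at once if the fingers press on the pump with over 30 N (contact force between the fingers and pump above 30 N).
It fails at once if a bystander (jar, paint tube, palette knife, cup) shifted by over 30 mm (distance of any of jar, tube_red, tube_green, palette_knife, medium_cup from where it was at the start of the episode above 0.03 m).
It also fails if it takes over 72 s, if anything falls off the work surface, if the arm or the gripper's body presses on something with over 40 N, if the wrist force passes 120 N, or if a joint passes its speed limit or range.

## Working session

There is one attempt and no reset: what is moved stays moved. The work goes in short steps, Python scripts to look and compute and a tool call to move; the robot and the scene stay as the last step left them, time stands still between calls to the robot, and variables do not carry over. Pictures are saved under pics/ and viewed, at most 10 in all, crops included, and the job is handed in when it is done.

Besides the shell and the picture viewer there is one more tool, called after ">>>" as name(argument=value, ...) on one line, values as JSON. play_rows: Moves the arm, as the interface text tells. Its arguments: {"type":"object","properties":{"motion":{"type":"string"},"newtons":{"type":"number"}},"required":["motion"]}

```bash
mkdir -p pics; cat > h.py <<'E'
import numpy as np, cv2
from workcell import readout, optics, env, models
def ray(cam,px,cal=None):
    c=cal or optics.get_calibration(cam); f=240/np.tan(np.radians(c["vertical_fov"])/2)
    d=np.array([(px[0]-c["cx"])/f,(px[1]-c["cy"])/f]); u=d.copy()
    for _ in range(30): u=d/(1+c["k1"]*(u@u))
    T=np.array(c["world_to_cam"]); R=T[:3,:3]; o=-R.T@T[:3,3]; v=R.T@np.array([u[0],u[1],1]); return o,v/np.linalg.norm(v)
def at_z(cam,px,z,cal=None):
    o,v=ray(cam,px,cal); return o+v*(z-o[2])/v[2]
def proj(cam,p,cal=None):
    c=cal or optics.get_calibration(cam); f=240/np.tan(np.radians(c["vertical_fov"])/2)
    q=np.array(c["world_to_cam"])@np.append(p,1); u=q[:2]/q[2]; u=u*(1+c["k1"]*(u@u)); return u*f+[c["cx"],c["cy"]]
def tri(ms):
    A=0;b=0
    for o,v in ms:
        P=np.eye(3)-np.outer(v,v);A=A+P;b=b+P@o
    p=np.linalg.solve(A,b); return p,[np.linalg.norm((np.eye(3)-np.outer(v,v))@(p-o)) for o,v in ms]
E
python3 - <<'E'
from h import *
np.set_printoptions(precision=4,suppress=True)
for c in("side","top"):
    cv2.imwrite(f"pics/{c}0.png",optics.camera(c))
    k=optics.get_calibration(c);print(c,k["vertical_fov"],k["k1"],ray(c,(320,240)))
    for t in("ring_centre","neck","pump","pump_arm","pump_mouth","tin_centre","station","jar","tube_red","tube_green","palette_knife","medium_cup"):
        print(t,[(np.round(r["location"],1),round(r["confidence"],2)) for r in models.tip_of(c,t)][:4])
print(readout.get_state())
E
```

```text
side 49.2859841344786 -0.10352131805326636 (array([ 0.5376, -1.13  ,  0.9845]), array([-0.0045,  0.8006, -0.5992]))
ring_centre [(array([317.8, 316.8]), 0.88), (array([358.5, 253.7]), 0.49)]
neck [(array([357.1, 257.7]), 0.97)]
pump [(array([358.6, 252.8]), 0.72)]
pump_arm [(array([377.4, 254.2]), 0.65)]
pump_mouth [(array([390.8, 266.2]), 0.6)]
tin_centre [(array([357.5, 217.7]), 0.9), (array([328.7, 202.6]), 0.87), (array([392.5, 220.5]), 0.72), (array([355.4, 199.3]), 0.64)]
station [(array([335.5, 315.7]), 0.87)]
jar [(array([305.5, 225.1]), 0.89)]
tube_red [(array([271.9, 386.7]), 0.52)]
tube_green [(array([319.1, 418.4]), 0.37)]
palette_knife [(array([225.5, 340.3]), 0.62), (array([317.5, 317.6]), 0.43)]
medium_cup [(array([418.6, 256.3]), 0.63)]
top 55.11087361434352 0.036912964072115896 (array([ 0.4385, -0.0238,  1.1881]), array([ 0.1105, -0.0385, -0.9931]))
ring_centre [(array([353.3, 257. ]), 0.66)]
neck [(array([358.3, 208. ]), 0.56)]
pump [(array([356.8, 205.4]), 0.96)]
pump_arm [(array([373.5, 181.9]), 0.72)]
pump_mouth [(array([383.3, 169.4]), 0.56)]
tin_centre [(array(
[... 169 characters left out ...]
, 256.2]), 0.43)]
jar [(array([187.5, 271.1]), 0.87)]
tube_red [(array([440.3, 297.6]), 0.65)]
tube_green [(array([471.4, 258.2]), 0.76)]
palette_knife [(array([380.4, 343.8]), 0.74)]
medium_cup [(array([354.5, 257.6]), 0.71)]
{'t': 1.3, 'qpos': array([ 0.9859,  0.2451,  1.5578,  0.    ,  1.3387, -0.1741]), 'dq': array([-0.0012, -0.0001, -0.0015,  0.0008, -0.0006,  0.0002]), 'tau': array([  0.0002, -42.9513, -32.6418,  -0.0001,   0.0005,  -0.    ]), 'tool_pos': array([0.2595, 0.596 , 0.2483]), 'orientation': array([ 3.1416, -0.    ,  2.7309]), 'force': array([ 0.0096, -0.343 ,  0.4953]), 'wrist_torque': array([-0.0223, -0.0183, -0.0312]), 'finger_force': 0.0, 'grip_width': 0.997706614863265}
```

View pics/top0.png

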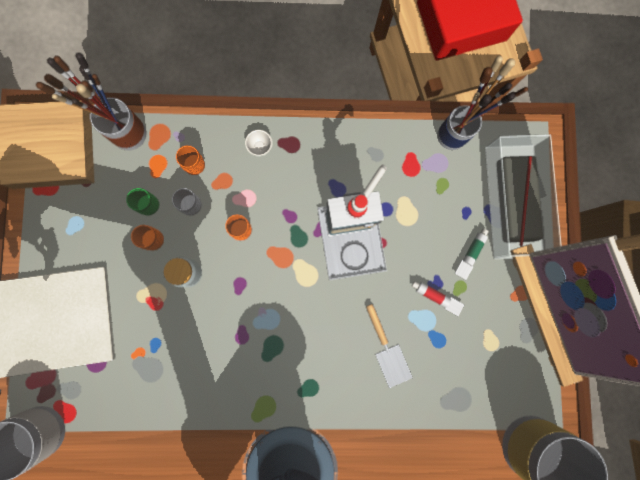

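View pics/side0.png

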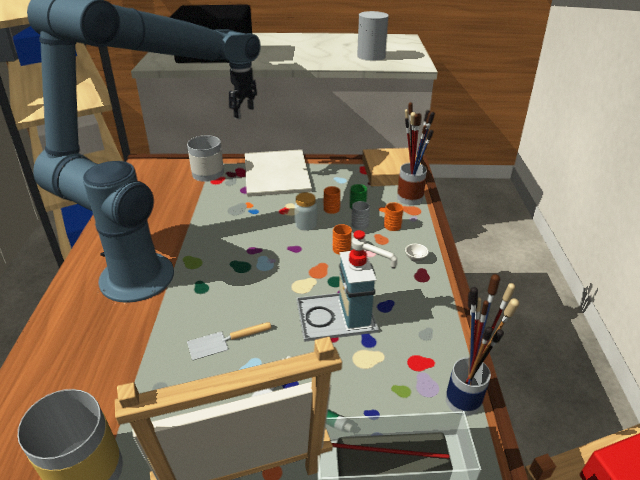

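```bash
python3 - <<'E'
from h import *
np.set_printoptions(precision=4,suppress=True)
S=dict(neck=(357.1,257.7),ring_centre=(317.8,316.8),pump=(358.6,252.8),pump_arm=(377.4,254.2),pump_mouth=(390.8,266.2),station=(335.5,315.7))
T=dict(neck=(358.3,208),ring_centre=(353.3,257),pump=(356.8,205.4),pump_arm=(373.5,181.9),pump_mouth=(383.3,169.4),station=(349.8,241))
for k in S: print(k,tri([ray("side",S[k]),ray("top",T[k])]))
Z=dict(ring_centre=.003,neck=.192,pump_mouth=.203,station=0,pump_arm=.23)
for k in Z: print(k,at_z("side",S[k],Z[k]),at_z("top",T[k],Z[k]))
for p in ((186.9,158.7),(240.7,223.2),(146.2,203.6),(189.5,203.0)): print("top tin",at_z("top",p,.0375)[:2])
for p in ((357.5,217.7),(328.7,202.6),(392.5,220.5),(355.4,199.3)): print("side tin",at_z("side",p,.0375)[:2])
print("jar",at_z("top",(187.5,271.1),0),at_z("side",(305.5,225.1),0))
E
```

```text
neck (array([ 0.6213, -0.1458,  0.1953]), [np.float64(0.00046535651993412407), np.float64(0.0004653565199340894)])
ring_centre (array([ 0.5271, -0.1563,  0.0045]), [np.float64(1.4519853221888572e-05), np.float64(1.4519853221782827e-05)])
pump (array([ 0.6247, -0.1411,  0.2067]), [np.float64(0.00033718169499046246), np.float64(0.0003371816949903292)])
pump_arm (array([ 0.6687, -0.1741,  0.2296]), [np.float64(0.0026055357840517306), np.float64(0.0026055357840514743)])
pump_mouth (array([ 0.6998, -0.1981,  0.2137]), [np.float64(0.0034004893062660334), np.float64(0.0034004893062658946)])
station (array([ 0.5714, -0.1475, -0.0003]), [np.float64(0.0022671328341477242), np.float64(0.002267132834147849)])
ring_centre [ 0.5271 -0.1548  0.003 ] [ 0.5272 -0.1565  0.003 ]
neck [ 0.6221 -0.1416  0.192 ] [ 0.6214 -0.1462  0.192 ]
pump_mouth [ 0.6986 -0.1864  0.203 ] [ 0.7063 -0.2     0.203 ]
station [ 0.5737 -0.1474 -0.    ] [ 0.5691 -0.1476  0.    ]
pump_arm [ 0.666  -0.1755  0.23  ] [ 0.6713 -0.1741  0.23  ]
top tin [0.7689 0.2702]
top tin [0.6063 0.1311]
top tin [0.652  0.3656]
top tin [0.6555 0.2596]
side tin [0.6499 0.2562]
side tin [0.5579 0.3443]
side tin [0.7611 0.242 ]
side tin [0.6483 0.3662]
jar [0.4866 0.2671 0.    ] [0.4823 0.266  0.    ]
```

The top view shows the bare-steel tin at (187,202), with the green tin at (140,201) and the orange ones at (190,158), (238,227) and (147,237). The ring is at (354,256) and the pump at (357,206), its spout pointing up and right to (382,170). The side view agrees: steel tin at (360,215), ring at (318,317).

>>> play_rows(motion="0 0 -10 0 0 0 1; 0 0 -10 0 0 0 1; 0 0 -9.8 0 0 0 1; 0 0 0 -0.0354 -0.0379 0 1; 0 0 0 -0.0354 -0.0379 0 1", newtons=25)

```text
t: 1.92
tool_pos: [0.3387, 0.5278, 0.2484]
orientation: [3.141, 0.0, -3.031]
force: [-0.4, -0.5, 0.2]
grip_width: 1.002
finger_force: 0.0
```

>>> play_rows(motion="0 0 0 -0.0354 -0.0379 0 1; 0 0 0 -0.0354 -0.0379 0 1; 0 0 0 -0.0354 -0.0379 0 1; 0 0 0 -0.0354 -0.0379 0 1; 0 0 0 -0.0354 -0.0379 0 1")

```text
t: 2.55
tool_pos: [0.536, 0.358, 0.2484]
orientation: [3.141, 0.0, -3.032]
force: [0.1, 0.9, -0.3]
grip_width: 1.004
finger_force: 0.0
```

>>> play_rows(motion="0 0 0 -0.0354 -0.0379 0 1; 0 0 0 -0.0354 -0.0379 0 1; 0 0 0 -0.0354 -0.0379 0 1; 0 0 0 0 0 0 1; 0 0 0 0 0 0 1")

```text
t: 3.18
tool_pos: [0.6525, 0.258, 0.248]
orientation: [3.141, -0.001, -3.032]
force: [-0.5, 0.3, -0.5]
grip_width: 0.996
finger_force: 0.0
```

```bash
cat >> h.py <<'E'
np.set_printoptions(precision=4,suppress=True)
def fwd(p):
    "world target for TCP -> shift in tool axes"
    from scipy.spatial.transform import Rotation as Ro
    s=readout.get_state(); return Ro.from_euler("xyz",s["orientation"]).as_matrix().T@(np.array(p)-s["tool_pos"])
E
python3 - <<'E'
from h import *
s=readout.get_state();print(s["t"],s["tool_pos"],s["orientation"],s["qpos"],s["force"])
cal=optics.get_calibration("wrist");im=optics.camera("wrist");cv2.imwrite("pics/w1.png",im)
print(ray("wrist",(320,240),cal))
for r in models.cut_out("wrist","tin_centre"):
    x=np.array(r["rect"]);print(r["confidence"],x)
for r in models.tip_of("wrist","tin_centre"): print(r["confidence"],r["location"],at_z("wrist",r["location"],.0375,cal))
E
```

```text
3.175 [0.6525 0.258  0.248 ] [ 3.1413 -0.0008 -3.0324] [ 0.2153  0.3636  1.4123  0.0004  1.3664 -1.4648] [-0.5481  0.3176 -0.4673]
(array([0.5817, 0.2509, 0.375 ]), array([ 0.2796,  0.0238, -0.9598]))
0.84 [468.8 116.1 107.2  88. ]
0.78 [310.6 330.8  66.9  93.6]
0.77 [173.  120.2 104.6  80.9]
0.69 [463.8 232.5  98.   83.6]
0.55 [333.9 218.9  73.5  84.7]
0.96 [458.1, 110.8] [0.5622 0.3564 0.0375]
0.84 [179.8, 120.0] [0.5934 0.1377 0.0375]
0.74 [332.0, 212.9] [0.6551 0.2668 0.0375]
0.63 [313.4, 327.6] [0.7641 0.2623 0.0375]
0.6 [459.5, 230.0] [0.658  0.3772 0.0375]
```

View pics/w1.png

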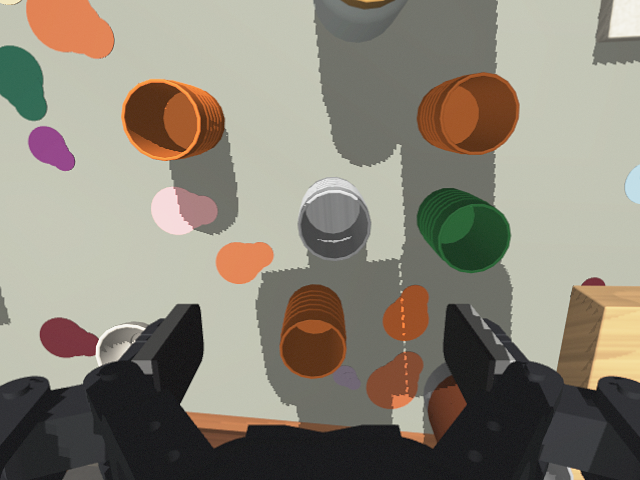

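The wrist view shows the steel tin's rim centred near (334,222), between the orange tins and the green one at (463,230). I'll fit a cylinder silhouette to its outline.

```bash
cat >> h.py <<'E'
from scipy.optimize import least_squares
def fit_cyl(cam,rect,x0,r,z0,z1,cal):
    a=np.linspace(0,2*np.pi,60); cx,cy,w,h=rect; t=np.array([cx-w/2,cx+w/2,cy-h/2,cy+h/2])
    def f(p):
        q=np.array([proj(cam,[p[0]+r*np.cos(b),p[1]+r*np.sin(b),z],cal) for b in a for z in(z0,z1)])
        return np.array([q[:,0].min(),q[:,0].max(),q[:,1].min(),q[:,1].max()])-t
    s=least_squares(f,x0); return s.x,s.fun
E
python3 - <<'E'
from h import *
cal=optics.get_calibration("wrist")
p,e=fit_cyl("wrist",[333.9,218.9,73.5,84.7],[.653,.262],.028,0,.075,cal);print(p,e,fwd([*p,.052]))
# ring from top pictures
print(at_z("wrist",(334.5,222),.075,cal))
ct=optics.get_calibration("top");cs=optics.get_calibration("side")
import cv2
print(at_z("top",(187,202),.0375,ct))
E
```

```text
[0.6568 0.2687] [-0.0464  0.0464  0.0687 -0.0594] [-0.006   0.0091  0.1964]
[0.6533 0.2687 0.075 ]
[0.6579 0.2659 0.0375]
```

>>> play_rows(motion="0 0 0 -0.006 0.0085 0.04 1; 0 0 0 0 0 0.045 1; 0 0 0 0 0 0.035 1; 0 0 0 0 0 0 1")

```text
t: 3.82
tool_pos: [0.6548, 0.2673, 0.1245]
orientation: [-3.141, -0.007, -3.031]
force: [-0.3, 0.5, 0.1]
grip_width: 1.001
finger_force: 0.0
```

```bash
python3 - <<'E'
from h import *
cal=optics.get_calibration("wrist");im=optics.camera("wrist");cv2.imwrite("pics/w2.png",im)
s=readout.get_state();print(s["tool_pos"])
for r in models.cut_out("wrist","tin_centre"):
    p,e=fit_cyl("wrist",r["rect"],[.656,.268],.028,0,.075,cal);print(r["confidence"],r["rect"],p,e,fwd([*p,.05]))
E
```

```text
[0.6567 0.2676 0.1276]
0.8 [320.6, 268.5, 122.0, 143.2] [0.657  0.2672] [ 0.9084 -0.908   0.9987 -0.9372] [ 0.0013 -0.0004  0.0797]
0.7 [543.8, 99.7, 192.4, 147.2] [0.5652 0.3604] [ 0.3149 -0.2114  1.6945 -2.0629] [0.0822 0.1023 0.0796]
0.69 [529.6, 287.8, 167.3, 142.2] [0.6559 0.3773] [ 0.5643 -0.4052 -1.2362  1.0108] [-0.0098  0.1091  0.0797]
0.56 [80.7, 110.9, 160.3, 143.4] [0.5938 0.1492] [-15.0657  21.9374   1.9889  -0.278 ] [ 0.0771 -0.1108  0.0796]
```

View pics/w2.png

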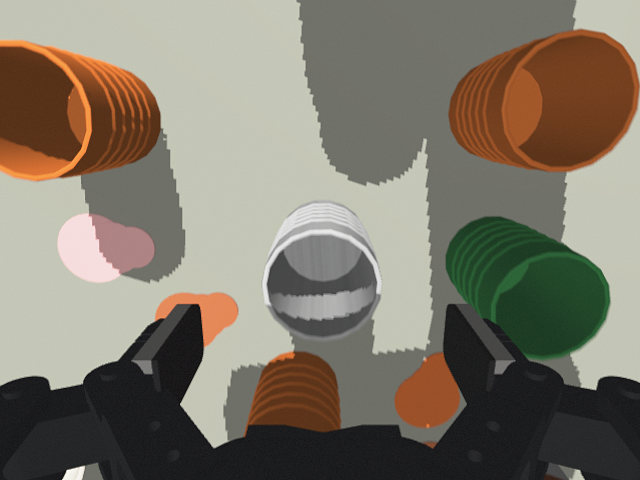

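The steel tin sits centred between the open fingers, rim at about (321,285). I'll descend and grip.

>>> play_rows(motion="0 0 0 0.001 0 0.04 1; 0 0 0 0 0 0.038 1; 0 0 0 0 0 0 1; 0 0 0 0 0 0 0.3; 0 0 0 0 0 0 0.3", newtons=25)

```text
t: 4.55
tool_pos: [0.6591, 0.2674, 0.0542]
orientation: [3.141, 0.006, -3.032]
force: [-1.0, -0.2, 2.8]
grip_width: 0.659
finger_force: 26.3
```

>>> play_rows(motion="0 0 0 0 0 0 0.3; 0 0 0 0 0 0 0.3; 0 0 0 0 0 0 0.3")

```text
t: 4.92
tool_pos: [0.659, 0.2674, 0.0541]
orientation: [3.141, 0.005, -3.032]
force: [-0.6, -1.7, 6.9]
grip_width: 0.662
finger_force: 26.6
```

>>> play_rows(motion="0 0 0 0 0 -0.03 0.3; 0 0 0 0 0 -0.05 0.3; 0 0 0 0 0 -0.045 0.3; 0 0 0 0.037 -0.038 0 0.3; 0 0 0 0.037 -0.038 0 0.3")

```text
t: 5.55
tool_pos: [0.5915, 0.1826, 0.1773]
orientation: [-3.141, 0.004, -3.031]
force: [0.3, -0.5, -1.4]
grip_width: 0.66
finger_force: 27.2
```

>>> play_rows(motion="0 0 0 0.037 -0.038 0 0.3; 0 0 0 0.037 -0.038 0 0.3; 0 0 0 0 0 0 0.3; 0 0 0 0 0 0 0.3")

```text
t: 6.05
tool_pos: [0.527, 0.0996, 0.1764]
orientation: [-3.142, 0.002, -3.033]
force: [0.7, -0.7, -1.3]
grip_width: 0.659
finger_force: 27.3
```

```bash
python3 - <<'E'
from h import *
cal=optics.get_calibration("wrist");im=optics.camera("wrist");cv2.imwrite("pics/w3.png",im)
s=readout.get_state();print(s["tool_pos"],s["orientation"],s["force"])
for r in models.cut_out("wrist","tin_centre")[:3]:
  for dz in(.045,.05,.055):
    z0=s["tool_pos"][2]-dz
    p,e=fit_cyl("wrist",r["rect"],s["tool_pos"][:2],.028,z0,z0+.075,cal);print(r["confidence"],r["rect"],p,e,p-s["tool_pos"][:2])
for t in("ring_centre","pump_mouth","neck"):
  for r in models.tip_of("wrist",t): print(t,r["confidence"],r["location"],at_z("wrist",r["location"],.003 if t[0]=="r" else .2,cal))
E
```

```text
[0.5272 0.0999 0.1763] [-3.1415  0.0021 -3.032 ] [ 0.1237  0.6148 -1.9751]
0.68 [619.3, 394.5, 41.4, 54.2] [0.5385 0.1907] [-146.7274   87.974   -97.0022  104.6651] [0.0113 0.0908]
0.68 [619.3, 394.5, 41.4, 54.2] [0.5421 0.1963] [-139.9302   85.5549  -92.4006   99.7436] [0.0149 0.0964]
0.68 [619.3, 394.5, 41.4, 54.2] [0.5457 0.2018] [-133.6416   83.1997  -88.144    95.17  ] [0.0184 0.1019]
0.65 [620.4, 306.5, 39.2, 76.0] [0.504  0.1785] [-160.6555   93.1822  -76.7886   85.9624] [-0.0232  0.0786]
0.65 [620.4, 306.5, 39.2, 76.0] [0.5062 0.1837] [-153.3748   90.8404  -72.4731   81.4113] [-0.021   0.0838]
0.65 [620.4, 306.5, 39.2, 76.0] [0.5084 0.1889] [-146.6334   88.5423  -68.4868   77.1722] [-0.0188  0.089 ]
0.62 [320.9, 324.2, 193.3, 215.2] [0.5178 0.0988] [ -6.9305   6.9325 -13.5356  12.2141] [-0.0095 -0.0011]
0.62 [320.9, 324.2, 193.3, 215.2] [0.5207 0.0991] [-1.8828  1.8831 -9.0759  7.7263] [-0.0065 -0.0008]
0.62 [320.9, 324.2, 193.3, 215.2] [0.5237 0.0994] [ 2.693  -2.6942 -4.9139  3.5974] [-0.0035 -0.0005]
```

View pics/w3.png

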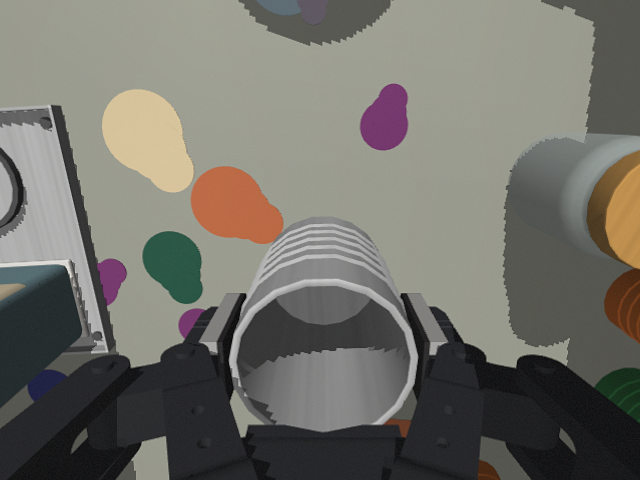

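The gripped tin's rim runs from column 230 to 417, with the rim's far edge at row 280 and the silhouette top at row 217. I'll use these to get the tin's offset from the TCP.

```bash
python3 - <<'E'
from h import *
cal=optics.get_calibration("wrist");s=readout.get_state()
a=np.linspace(0,2*np.pi,90)
def f(p):
    g=lambda z:np.array([proj("wrist",[p[0]+.028*np.cos(b),p[1]+.028*np.sin(b),z],cal) for b in a])
    T=g(p[2]+.075);B=g(p[2])
    return [T[:,0].min()-230,T[:,0].max()-417,T[:,1].min()-280,B[:,1].min()-217]
r=least_squares(f,[.525,.1,.125],x_scale=.01);print(r.x,r.fun,r.x-s["tool_pos"])
T=models.cut_out("side","ring_centre")
# ring from a fresh top picture
for c in("top","side"):
    im=optics.camera(c)
    for t in("ring_centre","neck","station"):
        for q in models.tip_of(c,t)[:1]: print(c,t,q["confidence"],q["location"],at_z(c,q["location"],dict(r=.003,n=.192,s=0)[t[0]]))
    cv2.imwrite(f"pics/{c}1.png",im)
im=cv2.imread("pics/top1.png");a=cv2.resize(im[190:290,300:400],None,fx=4,fy=4,interpolation=cv2.INTER_CUBIC)
im=cv2.imread("pics/side1.png");b=cv2.resize(im[230:330,290:390],None,fx=4,fy=4,interpolation=cv2.INTER_CUBIC)
cv2.imwrite("pics/crop1.png",np.hstack([a,b]))
E
```

```text
[0.5263 0.1011 0.1208] [-0.211   0.2112 -0.6078  0.9911] [-0.0006  0.0009 -0.0547]
top ring_centre 0.67 [355.8, 255.6] [ 0.5309 -0.163   0.003 ]
top neck 0.86 [358.4, 206.9] [ 0.6238 -0.1464  0.192 ]
top station 0.92 [352.4, 239.4] [ 0.5734 -0.1544  0.    ]
side ring_centre 0.83 [320.1, 317.1] [ 0.5331 -0.1559  0.003 ]
side neck 0.57 [356.0, 256.5] [ 0.6196 -0.137   0.192 ]
side station 0.96 [336.7, 315.0] [ 0.5769 -0.1448  0.    ]
```

View pics/crop1.png

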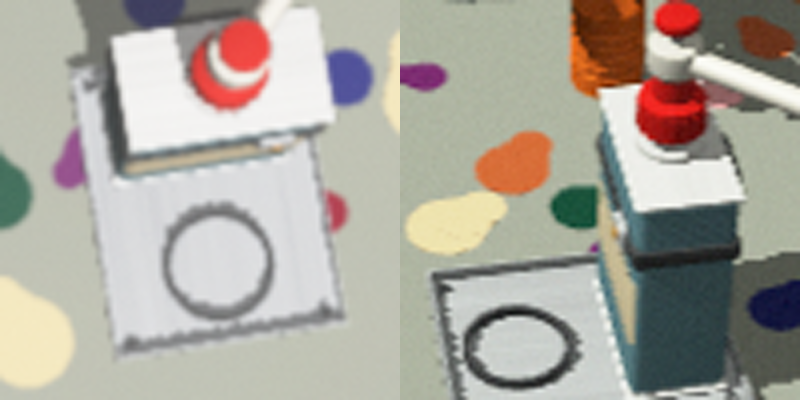

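The crops put the ring's centre at about (354.4,254.9) in the top view and (319.9,316.1) in the side view. The tray's near corners show clearly too, in crop pixels at (118,355) and (345,318).

```bash
python3 - <<'E'
from h import *
r=[ray("top",(354.4,254.9)),ray("side",(319.9,316.1))]
print(tri(r),at_z("top",(354.4,254.9),.009),at_z("side",(319.9,316.1),.009))
c=lambda u,v:at_z("top",(300+u/4-.4,190+v/4-.4),.012)
A,B,C=c(118,355),c(345,318),c(72,62);print(A,B,C,np.linalg.norm(A-B),np.linalg.norm(A-C))
e=(A-B)/np.linalg.norm(A-B);print("yaw from near edge",np.degrees(np.arctan2(-e[0],e[1])), "from side edge",np.degrees(np.arctan2(*(C-A)[[1,0]])))
M=(A+B)/2;print("near mid",M, "cap", at_z("top",(300+228/4-.4,190+75/4-.4),.2))
E
```

```text
(array([ 0.5324, -0.1586,  0.0094]), [np.float64(0.00019158585454892482), np.float64(0.00019158585454890704)]) [ 0.5322 -0.1586  0.009 ] [ 0.5326 -0.1582  0.009 ]
[ 0.4712 -0.0935  0.012 ] [ 0.4964 -0.2393  0.012 ] [ 0.6604 -0.0624  0.012 ] 0.14799312912434995 0.19177403200118737
yaw from near edge 9.814374175323135 from side edge 9.348395222932217
near mid [ 0.4838 -0.1664  0.012 ] cap [ 0.6191 -0.1415  0.2   ]
```

>>> play_rows(motion="0 0 0 0.0044 -0.0516 0 0.3; 0 0 0 0.0044 -0.0516 0 0.3; 0 0 0 0.0044 -0.0516 0 0.3; 0 0 0 0.0045 -0.0516 0 0.3; 0 0 0 0.0045 -0.0516 0 0.3")

```text
t: 7.38
tool_pos: [0.5323, -0.1611, 0.1755]
orientation: [-3.141, 0.0, -3.032]
force: [0.7, -0.3, -1.5]
grip_width: 0.657
finger_force: 27.4
```

>>> play_rows(motion="0 0 0 0 0 0.04 0.3; 0 0 0 0 0 0.04 0.3; 0 0 0 0 0 0.016 0.3; 0 0 0 0 0 0 0.3; 0 0 0 0 0 0 0.3")

```text
t: 8.0
tool_pos: [0.5337, -0.1598, 0.0811]
orientation: [-3.14, 0.003, -3.032]
force: [0.4, -0.6, -0.7]
grip_width: 0.658
finger_force: 27.4
```

```bash
python3 - <<'E'
from h import *
s=readout.get_state();print(s["tool_pos"],s["orientation"],s["force"],fwd([.5335,-.159,.059]))
im=optics.camera("side");b=cv2.resize(im[230:350,260:400],None,fx=4,fy=4,interpolation=cv2.INTER_CUBIC)
cv2.imwrite("pics/crop2.png",b)
for r in models.cut_out("side","tin_centre")[:6]: print(r["confidence"],r["rect"])
cal=optics.get_calibration("side")
for z in (.018,.022,.026):
  q=np.array([proj("side",[.5328+.028*np.cos(t),-.158+.028*np.sin(t),zz],cal) for t in np.linspace(0,6.28,60) for zz in(z,z+.075)]);print(z,q.min(0),q.max(0))
E
```

```text
[ 0.5337 -0.1598  0.0811] [-3.1398  0.0026 -3.0319] [ 0.4185 -0.5678 -0.7326] [0.0001 0.0008 0.0221]
0.86 [319.3, 301.0, 22.2, 27.2]
0.63 [342.8, 238.5, 16.0, 28.2]
0.61 [395.2, 220.1, 18.7, 21.6]
0.6 [357.4, 196.1, 22.1, 21.2]
0.46 [345.7, 286.9, 100.4, 113.3]
0.018 [308.9312 284.8552] [331.2256 321.3396]
0.022 [308.9148 283.6815] [331.2511 320.2379]
0.026 [308.8983 282.5035] [331.2768 319.1321]
```

View pics/crop2.png

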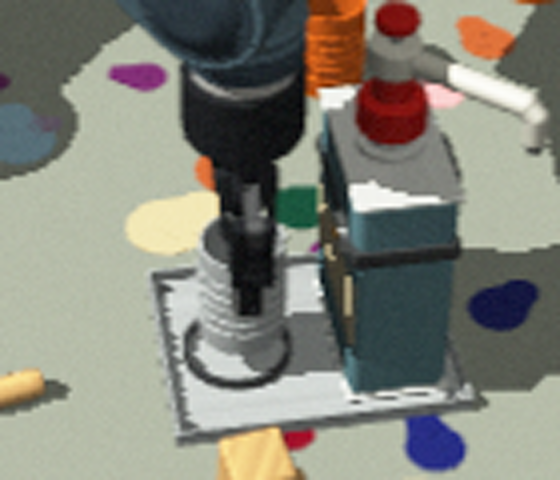

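The side view shows the tin hanging centred over the ring (tin and ring both at column about 319). I'll lower it, release and retreat.

>>> play_rows(motion="0 0 0 0 0.0008 0.012 0.3; 0 0 0 0 0 0.009 0.3; 0 0 0 0 0 0.002 0.3; 0 0 0 0 0 0 0.3; 0 0 0 0 0 0 0.3")

```text
t: 8.72
tool_pos: [0.5322, -0.1586, 0.0571]
orientation: [3.141, -0.001, -3.032]
force: [-4.5, 1.5, 9.8]
grip_width: 0.658
finger_force: 28.1
```

>>> play_rows(motion="0 0 0 0 0 0 0.8; 0 0 0 0 0 0 1; 0 0 0 0 0 0 1; 0 0 0 0 0 0 1; 0 0 0 0 0 -0.03 1")

```text
t: 9.35
tool_pos: [0.5304, -0.1576, 0.0841]
orientation: [3.138, -0.005, -3.032]
force: [0.0, 0.7, -0.3]
grip_width: 0.996
finger_force: 0.0
```

>>> play_rows(motion="0 0 0 0 0 -0.05 1; 0 0 0 0 0 -0.06 1; 0 0 0 0 0 -0.06 1; 0 0 0 0 0 -0.05 0; 0 0 0 0 0 0 0")

```text
t: 9.98
tool_pos: [0.5343, -0.1595, 0.3121]
orientation: [-3.136, 0.009, -3.032]
force: [1.1, -0.5, -0.6]
grip_width: 0.605
finger_force: 0.0
```

```bash
python3 - <<'E'
from h import *
s=readout.get_state();print(s["t"],s["tool_pos"],s["orientation"],s["force"],s["qpos"])
cal=optics.get_calibration("wrist")
W=optics.camera("wrist");
for t in("tin_centre","ring_centre","neck","pump","pump_mouth","pump_arm"):
  for r in models.tip_of("wrist",t): print(t,r["confidence"],r["location"],at_z("wrist",r["location"],dict(t=.0405,r=.003,n=.192,p=.2)[t[0]],cal))
S=optics.camera("side")
for r in models.cut_out("side","tin_centre"):
  print(r["confidence"],r["rect"],fit_cyl("side",r["rect"],[.53,-.158],.028,.003,.078,None))
cv2.imwrite("pics/mix3.png",np.hstack([cv2.resize(W,(400,300)),cv2.resize(S[230:350,260:420],(400,300),interpolation=cv2.INTER_CUBIC)]))
E
```

```text
9.975 [ 0.5343 -0.1595  0.3121] [-3.1357  0.0086 -3.0321] [ 1.0568 -0.4632 -0.6117] [-0.4934 -0.0253  1.7343  0.      1.4221 -2.1737]
tin_centre 0.75 [324.6, 186.9] [ 0.5277 -0.1595  0.0405]
tin_centre 0.66 [600.7, 281.6] [0.5947 0.1385 0.0405]
tin_centre 0.4 [494.9, 422.0] [0.7807 0.0695 0.0405]
neck 0.57 [335.4, 358.4] [ 0.6204 -0.1412  0.192 ]
pump 0.63 [335.0, 369.8] [ 0.6241 -0.1413  0.2   ]
0.81 [339.3, 240.4, 20.4, 31.5] (array([0.5882, 0.1298]), array([ 0.6016, -0.5853,  0.2281, -0.1827]))Traceback (most recent call last):
  File "<stdin>", line 9, in <module>
  File "h.py", line 29, in fit_cyl
    s=least_squares(f,x0); return s.x,s.fun
    return func(*args, **kwargs)
    result = trf(vector_fun.fun, vector_fun.jac, x0, f0, J0, lb, ub, ftol, xtol,
                 gtol, max_nfev, x_scale, loss_function, tr_solver,
                 tr_options.copy(), verbose, callback=callback_wrapped)
    return trf_no_bounds(
        fun, jac, x0, f0, J0, ftol, xtol, gtol, max_nfev, x_scale,
        loss_function, tr_solver, tr_options, verbose, callback=callback)
    J = jac(x)
    self._
[... 732 characters left out ...]
 f = np.atleast_1d(self.fun(x, *self.args, **self.kwargs))
                      ~~~~~~~~^^^^^^^^^^^^^^^^^^^^^^^^^^^^^^
    return np.atleast_1d(self.fun(x))
                         ~~~~~~~~^^^
    return self.f(x, *self.args, **self.kwargs)
           ~~~~~~^^^^^^^^^^^^^^^^^^^^^^^^^^^^^^
  File "h.py", line 27, in f
    q=np.array([proj(cam,[p[0]+r*np.cos(b),p[1]+r*np.sin(b),z],cal) for b in a for z in(z0,z1)])
                ~~~~^^^^^^^^^^^^^^^^^^^^^^^^^^^^^^^^^^^^^^^^^^^^^^^
  File "h.py", line 11, in proj
    c=cal or optics.get_calibration(cam); f=240/np.tan(np.radians(c["vertical_fov"])/2)
             ~~~~~~~~~~~~~~~~~~~~~~^^^^^
ValueError: time passes only in moves, steps and waits
```

```bash
python3 - <<'E'
from h import *
cal=optics.get_calibration("wrist")
W=optics.camera("wrist"); 
for r in models.cut_out("wrist","tin_centre")[:2]:
  print(r["confidence"],r["rect"],*fit_cyl("wrist",r["rect"],[.53,-.158],.028,.003,.078,cal))
cs=optics.get_calibration("side")
S=optics.camera("side")
for r in models.cut_out("side","tin_centre")[:6]: print(r["rect"],*fit_cyl("side",r["rect"],[.53,-.158],.028,.003,.078,cs))
cv2.imwrite("pics/mix3.png",np.hstack([cv2.resize(W,(400,300)),cv2.resize(S[230:350,260:420],(400,300),interpolation=cv2.INTER_CUBIC)]))
cv2.imwrite("pics/w4.png",W); np.save("w4.npy",cal,allow_pickle=True)
E
```

```text
0.88 [597.4, 289.1, 85.3, 78.6] [0.5941 0.1295] [-9.3007  7.7399  0.1393  0.4731]
0.73 [322.7, 198.7, 63.4, 71.4] [ 0.5306 -0.1577] [-0.0026  0.0026  0.2378 -0.2161]
[319.7, 308.4, 24.6, 29.5] [ 0.5319 -0.1616] [ 1.2078 -1.2069 -3.4895  3.299 ]
[333.4, 202.2, 6.0, 22.9] [0.573  0.3438] [-5.647   5.5189 -2.7953  2.3126]
[339.4, 237.3, 22.1, 29.7] [0.5889 0.1456] [ 1.5396 -1.4969 -0.5569  0.5863]
[394.0, 218.9, 23.0, 24.5] [0.7658 0.247 ] [ 1.7405 -1.6917 -2.4305  2.332 ]
[228.4, 342.8, 86.5, 35.5] [ 0.3139 -0.2847] [ 29.2281 -30.3595  -0.8869   2.3891]
[357.5, 196.6, 19.3, 24.3] [0.6555 0.379 ] [ 0.9199 -0.8947 -1.6588  1.5732]
```

View pics/mix3.png

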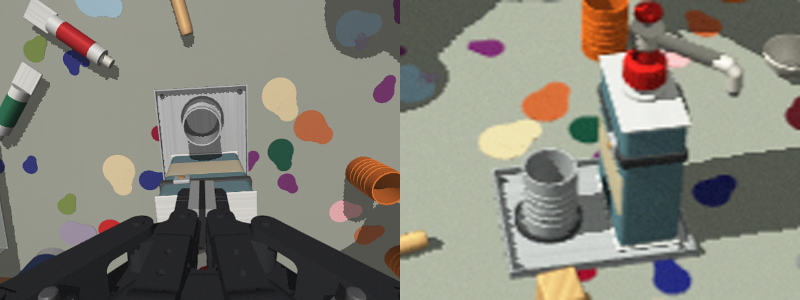

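The tin stands flat in its ring (wrist fit (0.5306,-0.1577), 2 mm from the ring's centre). Next is the pump. I'll lay out a 60 mm circle about its axis in tool axes.

```bash
python3 - <<'E'
from h import *
A=np.array([.6245,-.1425]);yaw=-3.032
tx=np.array([np.cos(yaw),np.sin(yaw)]);ty=np.array([np.sin(yaw),-np.cos(yaw)])
P=lambda d:A+.06*np.array([np.cos(np.radians(d)),np.sin(np.radians(d))])
print("start",fwd([*P(6),.228]))
for k in range(6):
    print(f"{6-60*k} ->", "; ".join("0 0 0 %.4f %.4f 0 0"%tuple((P(6-60*k-12*j-12)-P(6-60*k-12*j))@np.c_[tx,ty]) for j in range(5)))
E
```

```text
start [-0.1535  0.0056  0.078 ]
6 -> 0 0 0 0.0014 -0.0125 0 0; 0 0 0 0.0039 -0.0119 0 0; 0 0 0 0.0063 -0.0108 0 0; 0 0 0 0.0084 -0.0093 0 0; 0 0 0 0.0102 -0.0073 0 0
-54 -> 0 0 0 0.0115 -0.0050 0 0; 0 0 0 0.0123 -0.0025 0 0; 0 0 0 0.0125 0.0001 0 0; 0 0 0 0.0123 0.0027 0 0; 0 0 0 0.0114 0.0052 0 0
-114 -> 0 0 0 0.0101 0.0074 0 0; 0 0 0 0.0083 0.0094 0 0; 0 0 0 0.0062 0.0109 0 0; 0 0 0 0.0038 0.0119 0 0; 0 0 0 0.0013 0.0125 0 0
-174 -> 0 0 0 -0.0014 0.0125 0 0; 0 0 0 -0.0039 0.0119 0 0; 0 0 0 -0.0063 0.0108 0 0; 0 0 0 -0.0084 0.0093 0 0; 0 0 0 -0.0102 0.0073 0 0
-234 -> 0 0 0 -0.0115 0.0050 0 0; 0 0 0 -0.0123 0.0025 0 0; 0 0 0 -0.0125 -0.0001 0 0; 0 0 0 -0.0123 -0.0027 0 0; 0 0 0 -0.0114 -0.0052 0 0
-294 -> 0 0 0 -0.0101 -0.0074 0 0; 0 0 0 -0.0083 -0.0094 0 0; 0 0 0 -0.0062 -0.0109 0 0; 0 0 0 -0.0038 -0.0119 0 0; 0 0 0 -0.0013 -0.0125 0 0
```

>>> play_rows(motion="0 0 0 -0.0385 0.0014 -0.01 0; 0 0 0 -0.0385 0.0014 0 0; 0 0 0 -0.0385 0.0014 0 0; 0 0 0 -0.038 0.0014 0 0; 0 0 0 0 0 0 0")

```text
t: 11.25
tool_pos: [0.6856, -0.1357, 0.315]
orientation: [3.141, -0.001, -3.031]
force: [-1.0, 0.2, -0.7]
grip_width: -0.003
finger_force: 0.0
```

>>> play_rows(motion="0 0 0 0 0 0.03 0; 0 0 0 0 0 0.035 0; 0 0 0 0 0 0.023 0; 0 0 0 0 0 0 0; 0 0 0 0 0 0 0")

```text
t: 11.88
tool_pos: [0.6846, -0.1366, 0.23]
orientation: [-3.141, 0.002, -3.033]
force: [0.1, 0.1, 1.1]
grip_width: 0.001
finger_force: 0.0
```

```bash
python3 - <<'E'
from h import *
s=readout.get_state();print(s["t"],s["tool_pos"],s["orientation"],s["force"],s["qpos"],s["grip_width"])
S=optics.camera("side");T=optics.camera("top")
for c in("side","top"):
  for t in("neck","pump","pump_arm","pump_mouth"):
    for r in models.tip_of(c,t)[:1]: print(c,t,r["confidence"],r["location"],at_z(c,r["location"],dict(neck=.192,pump=.2,pump_arm=.232,pump_mouth=.203)[t]))
cv2.imwrite("pics/mix4.png",np.hstack([cv2.resize(T[150:270,300:420],(400,400),interpolation=cv2.INTER_CUBIC),cv2.resize(S[210:330,310:430],(400,400),interpolation=cv2.INTER_CUBIC)]))
E
```

```text
11.875 [ 0.6846 -0.1366  0.23  ] [-3.1406  0.0019 -3.0325] [0.068  0.074  1.1297] [-0.3589  0.3681  1.4398 -0.0001  1.3315 -2.0388] 0.0011331724776914131
side neck 0.86 [358.1, 258.3] [ 0.6244 -0.1439  0.192 ]
side pump 0.91 [358.1, 250.2] [ 0.6251 -0.1223  0.2   ]
side pump_arm 0.68 [377.7, 249.8] [ 0.6677 -0.1614  0.232 ]
side pump_mouth 0.89 [391.4, 265.4] [ 0.7003 -0.1835  0.203 ]
top neck 0.49 [355.6, 255.1] [ 0.5173 -0.1403  0.192 ]
top pump_arm 0.58 [373.6, 184.0] [ 0.6663 -0.1739  0.232 ]
```

View pics/mix4.png

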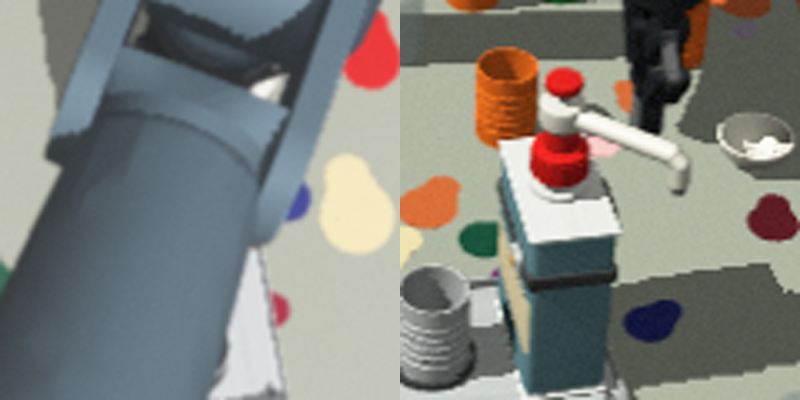

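The side view shows the closed fingertips behind the spout arm at crop pixel (645,120), low enough and clear of the knob. I'll start the circle.

>>> play_rows(motion="0 0 0 0.0014 -0.0125 0 0; 0 0 0 0.0039 -0.0119 0 0; 0 0 0 0.0063 -0.0108 0 0; 0 0 0 0.0084 -0.0093 0 0; 0 0 0 0.0102 -0.0073 0 0")

```text
t: 13.0
tool_pos: [0.6593, -0.1918, 0.2283]
orientation: [3.142, 0.0, -3.033]
force: [0.2, 0.7, -0.7]
grip_width: 0.001
finger_force: 0.4
```

>>> play_rows(motion="0 0 0 0.0115 -0.0050 0 0; 0 0 0 0.0123 -0.0025 0 0; 0 0 0 0.0125 0.0001 0 0; 0 0 0 0.0123 0.0027 0 0; 0 0 0 0.0114 0.0052 0 0")

```text
t: 13.62
tool_pos: [0.5994, -0.1969, 0.2284]
orientation: [-3.141, 0.0, -3.032]
force: [1.8, -0.4, -0.0]
grip_width: 0.004
finger_force: 0.5
```

```bash
cat >> h.py <<'E'
A=np.array([.6245,-.1425])
def stat():
    s=readout.get_state();d=s["tool_pos"][:2]-A;th=np.arctan2(d[1],d[0]);F=s["force"]
    y=s["orientation"][2];tx=np.array([np.cos(y),np.sin(y)]);ty=np.array([np.sin(y),-np.cos(y)])
    phi=th-.38
    for _ in range(30):
        et=np.array([-np.sin(phi),np.cos(phi)]);h=.011*abs(et@tx)+.0145*abs(et@ty)
        phi=th-np.arcsin((.008+h)/np.linalg.norm(d))
    er=np.array([np.cos(phi),np.sin(phi)])
    print("t",s["t"],"finger deg",np.degrees(th),"R",np.linalg.norm(d),"z",s["tool_pos"][2],"pump deg",np.degrees(phi),"Ft",F[:2]@et,"Fr",F[:2]@er,"Fz",F[2])
def pumpdeg():
    s=optics.camera("side")
    for t,z in(("pump_mouth",.203),("pump_arm",.232)):
        for r in models.tip_of("side",t)[:1]:
            p=at_z("side",r["location"],z)[:2]-A;print(t,r["confidence"],p,np.degrees(np.arctan2(p[1],p[0])),np.linalg.norm(p))
E
python3 - <<'E'
from h import *
stat();pumpdeg()
E
```

```text
t 13.625 finger deg -114.77231984038823 R 0.05988782933277328 z 0.22844367218466163 pump deg -140.6663244839289 Ft 1.3966556246405444 Fr -1.1372117237833606 Fz -0.016598545193386965
pump_mouth 0.8 [-0.0754 -0.062 ] -140.58272514087938 0.09763626383573376
pump_arm 0.67 [-0.0343 -0.0269] -141.89410132758331 0.043649213332531564
```

>>> play_rows(motion="0 0 0 0.0101 0.0074 0 0; 0 0 0 0.0083 0.0094 0 0")

```text
t: 14.02
tool_pos: [0.5796, -0.1819, 0.2282]
orientation: [-3.141, -0.0, -3.032]
force: [1.6, -0.9, -0.1]
grip_width: 0.001
finger_force: 0.4
```

```bash
python3 - <<'E'
from h import *
stat();pumpdeg();stat()
E
```

```text
t 14.025 finger deg -138.71920078652445 R 0.05976624736057859 z 0.22823533274554625 pump deg -162.74287470430104 Ft 1.3599754194776 Fr -1.2450114492424926 Fz -0.055472809791155625
pump_mouth 0.66 [-0.089  -0.0315] -160.53751242202057 0.09441237864461752
pump_arm 0.66 [-0.0542 -0.0153] -164.19601731154847 0.05635106968248795
t 14.175 finger deg -138.91898330380144 R 0.05960859586059385 z 0.22825617789271344 pump deg -162.97104482418013 Ft -0.28286438245109646 Fr -0.34701237394901197 Fz -0.0845026197307584
```

>>> play_rows(motion="0 0 0 0.0062 0.0109 0 0")

```text
t: 14.3
tool_pos: [0.5728, -0.1723, 0.2284]
orientation: [-3.141, 0.0, -3.033]
force: [0.8, -0.6, -0.2]
grip_width: 0.002
finger_force: 0.4
```

```bash
python3 - <<'E'
from h import *
stat()
E
```

```text
t 14.3 finger deg -149.99997102734628 R 0.05969078178415502 z 0.22838907582480125 pump deg -172.41075681972694 Ft 0.7176503799337683 Fr -0.7372317248311417 Fz -0.20073779931300567
```

>>> play_rows(motion="0 0 0 0.0038 0.0119 0 0; 0 0 0 0.0013 0.0125 0 0; 0 0 0 -0.0014 0.0125 0 0; 0 0 0 -0.0039 0.0119 0 0; 0 0 0 -0.0063 0.0108 0 0")

```text
t: 14.92
tool_pos: [0.5729, -0.1113, 0.2282]
orientation: [3.141, -0.0, -3.032]
force: [1.0, -1.4, -0.5]
grip_width: 0.001
finger_force: 0.4
```

>>> play_rows(motion="0 0 0 -0.0084 0.0093 0 0; 0 0 0 -0.0102 0.0073 0 0; 0 0 0 -0.0115 0.0050 0 0; 0 0 0 -0.0123 0.0025 0 0; 0 0 0 -0.0125 -0.0001 0 0")

```text
t: 15.55
tool_pos: [0.6255, -0.0822, 0.2282]
orientation: [3.141, -0.0, -3.032]
force: [-0.8, -0.2, 0.1]
grip_width: -0.001
finger_force: 0.5
```

>>> play_rows(motion="0 0 0 -0.0123 -0.0027 0 0; 0 0 0 -0.0114 -0.0052 0 0; 0 0 0 -0.0101 -0.0074 0 0; 0 0 0 -0.0083 -0.0094 0 0; 0 0 0 -0.0062 -0.0109 0 0")

```text
t: 16.18
tool_pos: [0.6772, -0.1132, 0.2283]
orientation: [3.142, 0.0, -3.032]
force: [-0.8, 0.3, -0.3]
grip_width: -0.005
finger_force: 0.4
```

>>> play_rows(motion="0 0 0 -0.0038 -0.0119 0 0; 0 0 0 -0.0013 -0.0125 0 0; 0 0 0 0.0014 -0.0125 0 0; 0 0 0 0.0039 -0.0119 0 0; 0 0 0 0.0063 -0.0108 0 0")

```text
t: 16.8
tool_pos: [0.6763, -0.1733, 0.2283]
orientation: [-3.142, 0.0, -3.032]
force: [0.6, 1.4, 0.6]
grip_width: 0.001
finger_force: 0.4
```

```bash
python3 - <<'E'
from h import *
stat();pumpdeg();print(fwd([*(A+.06*np.array([np.cos(np.radians(-30)),np.sin(np.radians(-30))])),.228]))
E
```

```text
t 16.8 finger deg -30.776393481790958 R 0.06029027524650918 z 0.22834683770736794 pump deg -54.89048965071179 Ft 1.304319613544034 Fr -0.8212064407895672 Fz 0.5578189184788847
pump_mouth 0.56 [ 0.0566 -0.0785] -54.224439855794294 0.0967854066348729
pump_arm 0.65 [ 0.0306 -0.0401] -52.66224785259366 0.050463488253251976
[-0.0003  0.0008  0.0004]
```

>>> play_rows(motion="0 0 0 0.0084 -0.0093 0 0; 0 0 0 0.0102 -0.0073 0 0; 0 0 0 0.0115 -0.0050 0 0; 0 0 0 0.0123 -0.0025 0 0; 0 0 0 0.0125 0.0001 0 0")

```text
t: 17.58
tool_pos: [0.6238, -0.2026, 0.2284]
orientation: [-3.141, 0.0, -3.033]
force: [1.3, 1.1, 0.1]
grip_width: 0.003
finger_force: 0.4
```

>>> play_rows(motion="0 0 0 0.0123 0.0027 0 0; 0 0 0 0.0114 0.0052 0 0; 0 0 0 0.0101 0.0074 0 0; 0 0 0 0.0083 0.0094 0 0")

```text
t: 18.08
tool_pos: [0.5794, -0.1819, 0.2284]
orientation: [-3.141, 0.0, -3.032]
force: [0.8, -0.2, 1.0]
grip_width: 0.0
finger_force: 0.4
```

```bash
python3 - <<'E'
from h import *
stat();print(fwd([*(A+.06*np.array([np.cos(np.radians(-138)),np.sin(np.radians(-138))])),.228]))
E
```

```text
t 18.075 finger deg -138.8847187405697 R 0.059888066347970226 z 0.22836313497259317 pump deg -162.84215589680673 Ft 0.4637019551761737 Fr -0.6705972299787215 Fz 0.9722455657167454
[-0.0004 -0.0008  0.0004]
```

Still free. I'll go round again, another turn to the same place, reading the force every 60°.

>>> play_rows(motion="0 0 0 0.0062 0.0109 0 0; 0 0 0 0.0038 0.0119 0 0; 0 0 0 0.0013 0.0125 0 0; 0 0 0 -0.0014 0.0125 0 0; 0 0 0 -0.0039 0.0119 0 0")

```text
t: 18.7
tool_pos: [0.5677, -0.1227, 0.2283]
orientation: [3.142, -0.0, -3.032]
force: [0.0, -1.0, -0.2]
grip_width: -0.0
finger_force: 0.4
```

>>> play_rows(motion="0 0 0 -0.0063 0.0108 0 0; 0 0 0 -0.0084 0.0093 0 0; 0 0 0 -0.0102 0.0073 0 0; 0 0 0 -0.0115 0.0050 0 0; 0 0 0 -0.0123 0.0025 0 0")

```text
t: 19.32
tool_pos: [0.613, -0.0833, 0.2282]
orientation: [3.141, -0.0, -3.032]
force: [-0.3, -0.5, 0.6]
grip_width: 0.003
finger_force: 0.4
```

>>> play_rows(motion="0 0 0 -0.0125 -0.0001 0 0; 0 0 0 -0.0123 -0.0027 0 0; 0 0 0 -0.0114 -0.0052 0 0; 0 0 0 -0.0101 -0.0074 0 0; 0 0 0 -0.0083 -0.0094 0 0")

```text
t: 19.95
tool_pos: [0.6699, -0.1029, 0.2282]
orientation: [3.141, 0.0, -3.032]
force: [-0.5, 1.4, -0.2]
grip_width: -0.0
finger_force: 0.4
```

>>> play_rows(motion="0 0 0 -0.0062 -0.0109 0 0; 0 0 0 -0.0038 -0.0119 0 0; 0 0 0 -0.0013 -0.0125 0 0; 0 0 0 0.0014 -0.0125 0 0; 0 0 0 0.0039 -0.0119 0 0")

```text
t: 20.58
tool_pos: [0.6816, -0.162, 0.2284]
orientation: [-3.142, 0.0, -3.032]
force: [0.7, 0.2, -0.2]
grip_width: 0.003
finger_force: 0.4
```

>>> play_rows(motion="0 0 0 0.0063 -0.0108 0 0; 0 0 0 0.0084 -0.0093 0 0; 0 0 0 0.0102 -0.0073 0 0; 0 0 0 0.0115 -0.0050 0 0; 0 0 0 0.0123 -0.0025 0 0")

```text
t: 21.2
tool_pos: [0.6363, -0.2014, 0.2284]
orientation: [-3.141, 0.0, -3.032]
force: [0.7, 0.3, 0.0]
grip_width: -0.002
finger_force: 0.4
```

```bash
python3 - <<'E'
from h import *
stat();print(fwd([*(A+.06*np.array([np.cos(np.radians(-78)),np.sin(np.radians(-78))])),.228]));pumpdeg()
E
```

```text
t 21.2 finger deg -78.65970318177558 R 0.06006572390330338 z 0.22840646839141526 pump deg -100.9681611218439 Ft 0.6465059008547308 Fr -0.43509014196657464 Fz 0.04196081220816
[-0.0007  0.0001  0.0004]
pump_mouth 0.86 [-0.0147 -0.0916] -99.11006846188107 0.0927963559601409
pump_arm 0.6 [-0.011  -0.0585] -100.68645772373183 0.05957850907472683
```

>>> play_rows(motion="0 0 0 0.0125 0.0001 0 0; 0 0 0 0.0123 0.0027 0 0; 0 0 0 0.0114 0.0052 0 0; 0 0 0 0.0101 0.0074 0 0; 0 0 0 0.0083 0.0094 0 0")

```text
t: 21.98
tool_pos: [0.5793, -0.1819, 0.2284]
orientation: [-3.141, 0.0, -3.032]
force: [1.6, -0.7, -0.2]
grip_width: -0.002
finger_force: 0.4
```

>>> play_rows(motion="0 0 0 0.0062 0.0109 0 0; 0 0 0 0.0038 0.0119 0 0; 0 0 0 0.0013 0.0125 0 0; 0 0 0 -0.0014 0.0125 0 0; 0 0 0 -0.0039 0.0119 0 0")

```text
t: 22.6
tool_pos: [0.5677, -0.1227, 0.2283]
orientation: [3.142, -0.0, -3.032]
force: [-0.4, -1.5, -0.8]
grip_width: 0.003
finger_force: 0.4
```

>>> play_rows(motion="0 0 0 -0.0063 0.0108 0 0; 0 0 0 -0.0084 0.0093 0 0; 0 0 0 -0.0102 0.0073 0 0; 0 0 0 -0.0115 0.0050 0 0; 0 0 0 -0.0123 0.0025 0 0")

```text
t: 23.22
tool_pos: [0.613, -0.0833, 0.2282]
orientation: [3.141, -0.0, -3.032]
force: [-1.7, -1.2, 0.7]
grip_width: -0.001
finger_force: 0.4
```

>>> play_rows(motion="0 0 0 -0.0125 -0.0001 0 0; 0 0 0 -0.0123 -0.0027 0 0; 0 0 0 -0.0114 -0.0052 0 0; 0 0 0 -0.0101 -0.0074 0 0; 0 0 0 -0.0083 -0.0094 0 0")

```text
t: 23.85
tool_pos: [0.6699, -0.1029, 0.2282]
orientation: [3.141, 0.0, -3.032]
force: [-0.3, 0.7, 0.6]
grip_width: 0.005
finger_force: 0.4
```

```bash
python3 - <<'E'
from h import *
stat()
E
```

```text
t 23.85 finger deg 41.1017403079944 R 0.06027438771394532 z 0.22824943171910925 pump deg 17.288529429034362 Ft 0.7499417518908735 Fr -0.08787126255257109 Fz 0.6444569561418504
```

>>> play_rows(motion="0 0 0 -0.0062 -0.0109 0 0; 0 0 0 -0.0038 -0.0119 0 0; 0 0 0 -0.0013 -0.0125 0 0; 0 0 0 0.0014 -0.0125 0 0; 0 0 0 0.0039 -0.0119 0 0")

```text
t: 24.48
tool_pos: [0.6816, -0.162, 0.2283]
orientation: [-3.142, 0.0, -3.032]
force: [-0.7, 1.4, -0.6]
grip_width: -0.004
finger_force: 0.4
```

>>> play_rows(motion="0 0 0 0.0063 -0.0108 0 0; 0 0 0 0.0084 -0.0093 0 0; 0 0 0 0.0102 -0.0073 0 0; 0 0 0 0.0115 -0.0050 0 0; 0 0 0 0.0123 -0.0025 0 0")

```text
t: 25.1
tool_pos: [0.6363, -0.2013, 0.2284]
orientation: [-3.141, 0.0, -3.032]
force: [-0.4, 1.4, 0.3]
grip_width: 0.001
finger_force: 0.4
```

>>> play_rows(motion="0 0 0 0.0125 0.0001 0 0; 0 0 0 0.0123 0.0027 0 0; 0 0 0 0.0114 0.0052 0 0; 0 0 0 0.0101 0.0074 0 0; 0 0 0 0.0083 0.0094 0 0")

```text
t: 25.72
tool_pos: [0.5794, -0.1819, 0.2284]
orientation: [-3.141, 0.0, -3.032]
force: [1.1, -0.2, 0.0]
grip_width: 0.0
finger_force: 0.4
```

```bash
python3 - <<'E'
from h import *
stat();pumpdeg()
E
```

```text
t 25.725 finger deg -138.90759292924588 R 0.05988720332347203 z 0.22835912279089068 pump deg -162.86212357747948 Ft 0.545808610041913 Fr -0.9646104490059965 Fz 0.003819701013351537
pump_mouth 0.63 [-0.0951 -0.0345] -160.06565016995356 0.10118330513280213
pump_arm 0.68 [-0.0554 -0.018 ] -161.97237394834897 0.05830205055224913
```

>>> play_rows(motion="0 0 0 0.0062 0.0109 0 0; 0 0 0 0.0038 0.0119 0 0; 0 0 0 0.0013 0.0125 0 0; 0 0 0 -0.0014 0.0125 0 0; 0 0 0 -0.0039 0.0119 0 0")

```text
t: 26.5
tool_pos: [0.5676, -0.1227, 0.2283]
orientation: [3.142, -0.0, -3.032]
force: [0.7, -0.4, -1.4]
grip_width: 0.002
finger_force: 0.4
```

>>> play_rows(motion="0 0 0 -0.0063 0.0108 0 0; 0 0 0 -0.0084 0.0093 0 0; 0 0 0 -0.0102 0.0073 0 0; 0 0 0 -0.0115 0.0050 0 0; 0 0 0 -0.0123 0.0025 0 0")

```text
t: 27.12
tool_pos: [0.613, -0.0833, 0.2281]
orientation: [3.141, -0.0, -3.032]
force: [-1.6, -0.5, 0.5]
grip_width: -0.003
finger_force: 0.5
```

>>> play_rows(motion="0 0 0 -0.0125 -0.0001 0 0; 0 0 0 -0.0123 -0.0027 0 0; 0 0 0 -0.0114 -0.0052 0 0; 0 0 0 -0.0101 -0.0074 0 0; 0 0 0 -0.0083 -0.0094 0 0")

```text
t: 27.75
tool_pos: [0.6699, -0.1028, 0.2282]
orientation: [3.141, -0.0, -3.032]
force: [-0.8, 0.9, 1.2]
grip_width: 0.003
finger_force: 0.6
```

```bash
python3 - <<'E'
from h import *
stat()
E
```

```text
t 27.75 finger deg 41.159204945809556 R 0.06028571357243791 z 0.2282084031063815 pump deg 17.343240044005235 Ft 1.0956936909318056 Fr -0.5222789996312602 Fz 1.207950066362875
```

>>> play_rows(motion="0 0 0 -0.0062 -0.0109 0 0; 0 0 0 -0.0038 -0.0119 0 0; 0 0 0 -0.0013 -0.0125 0 0; 0 0 0 0.0014 -0.0125 0 0; 0 0 0 0.0039 -0.0119 0 0")

```text
t: 28.38
tool_pos: [0.6816, -0.1619, 0.2284]
orientation: [3.142, 0.0, -3.032]
force: [-0.1, 2.2, -0.2]
grip_width: 0.001
finger_force: 0.7
```

```bash
python3 - <<'E'
from h import *
stat()
E
```

```text
t 28.375 finger deg -18.76979727239841 R 0.06031823103509363 z 0.2283626076673259 pump deg -44.01708617845646 Ft 1.4818176775647227 Fr -1.6242333617042024 Fz -0.22443805041017859
```

>>> play_rows(motion="0 0 0 0.0063 -0.0108 0 0; 0 0 0 0.0084 -0.0093 0 0; 0 0 0 0.0102 -0.0073 0 0; 0 0 0 0.0115 -0.0050 0 0; 0 0 0 0.0123 -0.0025 0 0")

```text
t: 29.0
tool_pos: [0.6365, -0.2014, 0.2285]
orientation: [-3.141, 0.001, -3.032]
force: [2.2, 2.0, 0.5]
grip_width: 0.004
finger_force: 1.0
```

```bash
python3 - <<'E'
from h import *
stat()
E
```

```text
t 29.0 finger deg -78.52858655705505 R 0.06010367295729806 z 0.22853150223422808 pump deg -100.78763110131028 Ft 1.7540639597392191 Fr -2.395715111582904 Fz 0.5027536325759234
```

>>> play_rows(motion="0 0 0 0.0125 0.0001 0 0; 0 0 0 0.0123 0.0027 0 0; 0 0 0 0.0114 0.0052 0 0; 0 0 0 0.0101 0.0074 0 0")

```text
t: 29.5
tool_pos: [0.5887, -0.1907, 0.2286]
orientation: [-3.141, 0.001, -3.032]
force: [2.7, -1.3, 0.4]
grip_width: -0.002
finger_force: 1.2
```

```bash
python3 - <<'E'
from h import *
stat();pumpdeg()
E
```

```text
t 29.5 finger deg -126.58748529033502 R 0.06006640899800199 z 0.22857807516373446 pump deg -151.77412574023816 Ft 2.476836725160988 Fr -1.7659836102870816 Fz 0.4145790210441194
pump_mouth 0.71 [-0.0875 -0.0593] -145.88642874423866 0.10564612556524705
pump_arm 0.58 [-0.0484 -0.0275] -150.403664326949 0.055617703789017515
```

>>> play_rows(motion="0 0 0 0.003 0.003 0 0")

```text
t: 29.78
tool_pos: [0.5861, -0.1882, 0.2281]
orientation: [-3.141, 0.0, -3.032]
force: [1.7, -1.3, -1.0]
grip_width: 0.002
finger_force: 1.0
```

>>> play_rows(motion="0 0 0 0.0028 0.0031 0 0")

```text
t: 29.9
tool_pos: [0.5831, -0.1855, 0.2283]
orientation: [-3.141, 0.001, -3.032]
force: [2.4, -1.9, 0.3]
grip_width: 0.003
finger_force: 1.0
```

>>> play_rows(motion="0 0 0 0.0025 0.0033 0 0")

```text
t: 30.02
tool_pos: [0.5802, -0.1824, 0.2284]
orientation: [-3.141, 0.0, -3.032]
force: [1.8, -1.6, -0.4]
grip_width: -0.003
finger_force: 1.0
```

>>> play_rows(motion="0 0 0 0.0023 0.0035 0 0")

```text
t: 30.15
tool_pos: [0.5774, -0.1791, 0.2284]
orientation: [-3.141, 0.0, -3.032]
force: [2.0, -1.9, -0.4]
grip_width: -0.003
finger_force: 1.0
```

```bash
python3 - <<'E'
from h import *
stat();pumpdeg();stat();s=readout.get_state();print(s["finger_force"],s["wrist_torque"],s["tau"])
E
```

```text
t 30.15 finger deg -142.18541429211018 R 0.05963441229883777 z 0.228403168222492 pump deg -165.79241577100936 Ft 2.3036031202179563 Fr -1.480949289469363 Fz -0.4368606725092654
pump_mouth 0.59 [-0.0964 -0.0241] -165.992041633031 0.09936214344238406
pump_arm 0.95 [-0.0525 -0.0119] -167.26781220184554 0.05383656207270381
t 30.3 finger deg -142.6150870623875 R 0.05975403320985851 z 0.2282255802719071 pump deg -166.11688345071417 Ft 0.5054667817484059 Fr -0.6647537713952014 Fz 0.36765807314591403
0.16524895559996367 [-0.0484 -0.0121  0.0276] [  0.2111 -38.624  -31.6803   0.0417   0.0608   0.0038]
```

Finger force rose clearly above its free level well before this pass: 0.4 when free, 0.7 with the pump at -44° and 1.0 at -101°. First touch was therefore more than 1/8 turn ago, and this pass over the ring is the one to stop at. I need about 4° more.

>>> play_rows(motion="0 0 0 0.0022 0.0036 0 0; 0 0 0 0 0 0 0")

```text
t: 30.55
tool_pos: [0.5745, -0.1754, 0.2282]
orientation: [3.141, -0.001, -3.032]
force: [0.7, -0.9, -0.3]
grip_width: -0.002
finger_force: 0.2
```

```bash
python3 - <<'E'
from h import *
stat();pumpdeg();pumpdeg();s=readout.get_state();print(s["finger_force"])
E
```

```text
t 30.55 finger deg -146.62421680230224 R 0.059860054140437706 z 0.22815827556232013 pump deg -169.50095198365668 Ft 0.988392467236107 Fr -0.5357947140880874 Fz -0.3344613957049156
pump_mouth 0.59 [-0.0961 -0.0282] -163.6644889613011 0.10017153865139178
pump_arm 0.71 [-0.0571 -0.02  ] -160.72519826691715 0.060502979482629074
pump_mouth 0.89 [-0.0993 -0.0237] -166.56705002419812 0.10204722071266856
pump_arm 0.59 [-0.0496 -0.0172] -160.84713539287947 0.052460031352103295
0.0
```

>>> play_rows(motion="0 0 0 -0.006 -0.012 0 0; 0 0 0 0 0 -0.045 0; 0 0 0 0 0 -0.06 0; 0 0 0 0 -0.05 0 0; 0 0 0 0 -0.055 0 0")

```text
t: 31.48
tool_pos: [0.5944, -0.293, 0.335]
orientation: [-3.14, 0.002, -3.031]
force: [0.2, -0.1, 0.9]
grip_width: 0.002
finger_force: 0.0
```

>>> play_rows(motion="0 0 0 0 -0.055 0 0; 0 0 0 0 -0.05 0 0; 0 0 0 0 -0.05 0 0; 0 0 0 0 0 0 0; 0 0 0 0 0 0 0")

```text
t: 32.1
tool_pos: [0.6105, -0.4458, 0.3327]
orientation: [3.141, -0.0, -3.033]
force: [0.2, 0.7, -0.7]
grip_width: 0.001
finger_force: 0.0
```

```bash
python3 - <<'E'
from h import *
T=optics.camera("top")
for t,z in(("pump_mouth",.197),("pump_arm",.2255),("neck",.192),("tin_centre",.0405),("pump",.197)):
  for r in models.tip_of("top",t)[:2]: p=at_z("top",r["location"],z);print(t,r["confidence"],r["location"],p,np.degrees(np.arctan2(*(p[:2]-A)[::-1])))
S=optics.camera("side");pumpdeg()
cv2.imwrite("pics/mix5.png",np.hstack([cv2.resize(T[180:280,300:400],(400,400),interpolation=cv2.INTER_CUBIC),cv2.resize(S[220:340,280:400],(400,400),interpolation=cv2.INTER_CUBIC)]))
print([proj("top",p) for p in ([.5324,-.1586,.197],[.5324,-.1586,.234])], [proj("side",p) for p in ([.5324,-.1586,.197],[.5324,-.1586,.234])], proj("top",[.6245,-.1425,.262]),proj("side",[.6245,-.1425,.262]))
E
```

```text
pump_mouth 0.79 [367.4, 246.9] [ 0.5351 -0.1655  0.197 ] -165.59612803985385
pump_mouth 0.4 [440.0, 297.9] [ 0.4266 -0.3222  0.197 ] -137.76119107009518
pump_arm 0.74 [361.0, 230.7] [ 0.5666 -0.1479  0.2255] -174.71223877413868
pump_arm 0.51 [438.5, 298.2] [ 0.4263 -0.3104  0.2255] -139.72730400962007
neck 0.73 [357.7, 209.4] [ 0.6182 -0.1449  0.192 ] -159.00520829247685
tin_centre 0.84 [240.4, 225.5] [0.6001 0.1313 0.0405] 95.09991766560107
tin_centre 0.83 [148.8, 239.6] [0.5616 0.3541 0.0405] 97.21816103849356
pump 0.61 [360.1, 206.1] [ 0.6247 -0.1496  0.197 ] -87.99172030080469
pump_mouth 0.67 [-0.0997 -0.0263] -165.2001642014224 0.10311733118002432
pump_arm 0.47 [-0.0491 -0.0161] -161.87880792555265 0.0516236392970034
[array([364.2526, 248.0789]), array([366.6463, 246.4415])] [array([320.0359, 260.2664]), array([320.0822, 248.0104])] [360.6724 200.3561] [359.5207 234.61  ]
```

View pics/mix5.png

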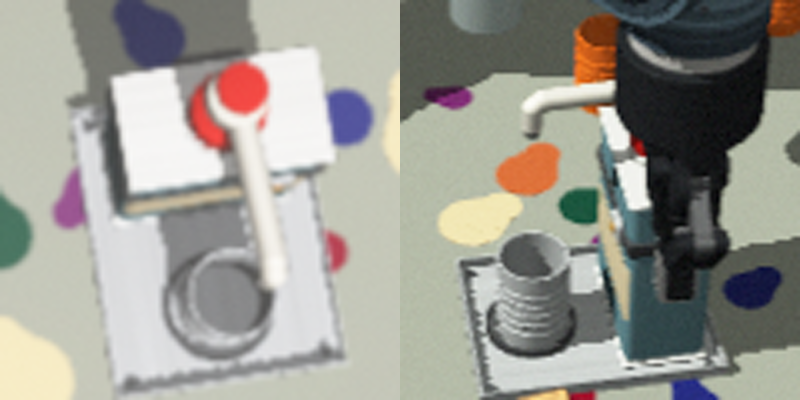

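The top crop shows the spout end at about (273,272), beyond the knob at (243,88), lying slightly to the right of the tin's centre at (222,297) because of parallax. I'll check the angle with the calibration.

```bash
python3 - <<'E'
from h import *
c=lambda u,v,z:at_z("top",(300+u/4-.4,180+v/4-.4),z)
ca=optics.get_calibration("top")
k=c(243,88,.262);a=c(247,135,.2335);b=c(270,255,.2335);m=c(273,272,.2335)
f=lambda d:np.degrees(np.arctan2(d[1],d[0]))
print(k,a,b,m,"arm dir",f(b-a),"knob->elbow",f(m-k),np.linalg.norm((m-k)[:2]))
ring=np.array([.5324,-.1586]);print("ring dir from knob",f(ring-k[:2]),np.linalg.norm(ring-k[:2]))
T=cv2.imread("pics/mix5.png")[:,:400]
hsv=cv2.cvtColor(T,cv2.COLOR_BGR2HSV); m1=((hsv[...,0]<8)|(hsv[...,0]>172))&(hsv[...,1]>200)
print("red centroid",np.argwhere(m1[:140,150:300]).mean(0))
# whitish arm: centre per row
for r in range(150,285,15):
    w=np.where((T[r,225:300].min(1)>195))[0]+225; print(r,(w.min(),w.max(),w.mean()) if len(w) else None)
E
```

```text
[ 0.6219 -0.1418  0.262 ] [ 0.6024 -0.1476  0.2335] [ 0.539  -0.1596  0.2335] [ 0.53   -0.1612  0.2335] arm dir -169.2448225304722 knob->elbow -168.0989315716395 0.0938727595437937
ring dir from knob -169.39118872386 0.09105616034263012
red centroid [nan nan]
150 (np.int64(241), np.int64(299), np.float64(270.0))
165 (np.int64(245), np.int64(299), np.float64(272.0))
180 (np.int64(248), np.int64(292), np.float64(270.0))
195 (np.int64(251), np.int64(299), np.float64(274.35897435897436))
210 (np.int64(254), np.int64(299), np.float64(276.5))
225 (np.int64(258), np.int64(299), np.float64(278.5))
240 (np.int64(261), np.int64(299), np.float64(280.0))
255 (np.int64(265), np.int64(299), np.float64(282.0))
270 (np.int64(266), np.int64(299), np.float64(282.5))<stdin>:10: RuntimeWarning: Mean of empty slice.
  ret = um.true_divide(
```

```bash
python3 -c "
from h import *
print(env.sign_off())"
```

```text
the job is handed in; nothing more can be done
None
```

The job is handed in; the sign-off returned no verdict. The tin stands in its ring about 2 mm off centre, and the pump, judged by feel to be more than 1/8 turn past first washer contact, has its mouth about 3–4 mm from the ring's centre.

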